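Tare an empty honey jar on a touch-free packing scale

ROBOT

A 6-joint arm with a two-finger parallel gripper is mounted at the origin on the work surface. World frame = base frame: x ahead of the robot, y to its left, z up, the work surface at z = 0. Lengths are in m, angles in rad, forces in N, time in s.
With the tool pointing down it reaches from about 0.275 to 0.875 m from the base axis. Payload 12.5 kg.
Tool frame: the origin (TCP) lies at the very end of the fingers, on their centre line; the grasp point (between the pads) lies 19 mm behind it; z points along the fingers, y is the line along which they close (so a half turn about z gives the same grasp; the last joint's range is limited). The gripper opens to 85 mm and grips with 20 to 120 N. Pads are 22 mm wide; open, the fingers measure 114 mm over their backs; the gripper's body (76 mm by 85 mm) begins 54 mm behind the grasp point. The pads swing forward as they close: fully open they stand 13 mm farther back than shut.
Start: joints at [-1.351, 0.351, 1.652, -0, 1.139, -0.085], TCP at [0.165, -0.525, 0.231] pointing down, gripper open.
Joint ranges: [-2.75, 2.75], [-0.79, 2.1], [0.01, 2.65], [-1.57, 4.71], [0.07, 3.14], [-2.87, 2.87]. Speed limits (rad/s): [2.22, 2.22, 2.79, 3.14, 3.14, 3.14].

INTERFACE

Orientations are given as a 3x3 rotation matrix whose columns are the frame's x, y, z axes.
In Python, from bench import manip gives the robot as it stands. Calls block until the motion is done:
- manip.move_ptp(position, orientation): joint-space move of the TCP to a pose.
- manip.move_l(position, attitude=None, max_speed=0.15): straight line of the TCP; attitude=None keeps the orientation; max_speed is the mean speed in m/s.
- manip.move_j(angles): joint-space move.
- manip.set_gripper(opening, effort=None): opening from 0.0 (shut) to 1.0 (fully open); effort is the grip in N (None keeps the last); returns when the fingers have stopped.
- manip.dwell(seconds).
- manip.inverse_kinematics(position, orientation): joint angles nearest the present ones, or None.
- manip.grab_frame(name): name is "side" or "top"; returns (picture, depth): 400x640x3 uint8, red, green, blue; 400x640 float32, m along the optical axis (not along the pixel's ray), 0 where there is no reading.
- manip.get_calibration(name): a dict with "camera_matrix" (3x3 intrinsics, pixels), "k1" (the pictures are not rectified: a ray, as slopes to the right and down, at radius r is drawn at 1 + k1 r^2 times it, then the intrinsics apply), "R" (3x3) and "t" (3): a world point X has camera coordinates R X + t. Camera axes: x right, y down, z forward; pixel columns grow to the right and rows downward; lengths in m; the calibration is good to about 2 mm. A picture is of the moment at which its call begins. get_calibration takes no time and is no camera call.
A pose or a line that the arm cannot do raises manip.Unreachable and nothing moves.
- manip.sign_off(): hands the job in; it is judged then, once.
Trained networks look in the newest picture that a camera, given by its name, has taken for a name from the list of things; names that differ only in an ending like _2 or _b are one class to them, and where a whole thing is asked for, a point or a joint stands for the part that bears it (a point fixed in the world has none). Each returns a list of dicts, best first, with "confidence" (0 to 1); they miss things now and then, are a little off and sometimes report something else, mostly with a low value. They report only what shows in the picture. A call takes as long as a camera call. They do not tell look-alikes from the thing itself.
- manip.look_for(camera, name): "at" ([x, y, z] in m, in world coordinates, good to about 4 mm: the middle of the surface that is visible of it).
Readings, each from a call of its own:
- manip.current_time(): time.
- manip.current_qpos(): joint angles.
- manip.current_joint_vel(): joint speeds.
- manip.current_joint_torque(): joint torques, N m.
- manip.current_ee_pos(): TCP position.
- manip.current_tcp_rot(): TCP orientation.
- manip.current_force(): force on the tool from outside, world axes, zero at the start.
- manip.current_ft_torque(): the same for the moment, N m.
- manip.current_grip_width(): opening from 0.0 (shut) to 1.0 (fully open).
- manip.current_grip_force(): force on a finger pad.
Only numpy, scipy, OpenCV 4.12 (cv2) and the standard library are available. Lean on these libraries where they do the work, as an engineer would, in place of code of your own. Each camera call takes 0.05 s, during which the arm holds its last target. There are 200 camera calls.

TASK

Tare the scale for the next empty honey jar: slide the jar that stands nearest the weighing plate gently across the white infeed board, without gripping or lifting it, until it stands wholly on the steel weighing plate, and let go of it. Then point a fingertip down at the eye with the green ring, a few centimetres above it, and hold it there for two seconds without touching anything; keep away from the eye with the orange ring, which would print a label. Finally take the hand well clear of the console, and leave the other jars and everything else on the bench as they are.

Things in the scene. Friction and masses are not known exactly. Their poses are not given: they have to be found in the camera images.
- plate_top (a point): Centre of the upper face of the steel weighing plate, 180 x 180 mm, 60 mm above the bench. The scale is fixed. Plate axes: z up; y towards the white infeed board; x towards a thin steel guide rail (8 mm) that runs along the back of plate and board at x = 104 mm, 28 mm above the plate's face; the console lies in front, at negative x.
- infeed_mid (a point): Centre of the upper face of the white infeed board, 186 mm (x) by 324 mm (y), in the plate's axes at y = 257 mm and level with the plate: no step, only a 4 mm joint line between board and plate, which slides over freely.
- jar_mid (a point): Centre, half-way up, of the jar to be tared: empty, open, greenish glass, 66 mm across (57 mm at the neck, above 60 mm), 75 mm tall, about 0.16 kg, upright on the white board next to the plate; this point is 37.5 mm above its foot. Friction on board and plate about 0.6: pushed below half its height it slides and does not tip.
- eye_tare_top (a point): Centre of the face of the TARE eye: dark window in a green ring 33 mm across (black bezel 38 mm) on the console, about 57 mm above the bench, at plate x = -139 mm and y = +85 or -85 mm (either side). It senses a fingertip within 20 mm of its centre line and up to 60 mm above it, for two seconds; then the hand must go over 100 mm away.
- eye_print_top (a point): Centre of the face of the PRINT eye: the same with an orange ring, at the console's other side, 170 mm from the green one. It reacts at once to a fingertip within 30 mm of its centre line and up to 60 mm above it: keep away from it, and end over 100 mm away.
- jar: The jar to be tared; origin in the middle of its underside, z up.
- eye_tare: Body of the green-ringed tare eye, a flat disc 38 mm across and 6 mm thick on the console; origin at its underside.
- eye_print: Body of the orange-ringed print eye, likewise.
- console: Fixed console in front of the plate, plate x = -98 to -178 mm, y = -116 to 116 mm; its top slopes (11 degrees) from 59 mm above the bench beside the plate to 43 mm at its front edge; display in the middle, an eye at each side. Its origin is on the bench, 60 mm below the plate's centre; same axes. Not to be touched.
- jar_next: Another empty open jar of the same kind, waiting farther out on the white board, about 155 to 240 mm behind the first (plate axes y about 360 to 375 mm). Origin under its middle. It stays where it is.
- full_a: One of three filled jars on the bench. Squat jar of honey with a brass-coloured lid and a paper label, 66 mm across, 77 mm tall; origin under its middle, on the bench. Not part of the work.
- full_b: One of three filled jars. Squat jar of honey with a brass-coloured lid and a paper label, 66 mm across, 77 mm tall; origin under its middle, on the bench. Not part of the work.
- full_c: One of three filled jars. Squat jar of honey with a brass-coloured lid and a paper label, 66 mm across, 77 mm tall; origin under its middle, on the bench. Not part of the work.
- hive_tool: Hive tool lying flat: red steel bar with bare ends, about 267 mm long, 45 mm wide, 5 mm thick; origin under its middle. Not part of the work.
Things that resemble listed ones, but are neither listed nor needed, are in the scene too. What is shaped like the jar but purple or red is not meant.

How it is judged:
By the outcome, as a careful person would: the job done as asked, in the order asked, and still so for the second after the job is handed in, with the robot touching nothing.
It also fails if it takes over 51 s, if anything falls off the work surface, if the arm or the gripper's body presses on something with over 40 N, if the wrist force passes 120 N, or if a joint passes its speed limit or range.

## Working session

There is one attempt and no reset: what is moved stays moved. The work goes in short steps, each a Python script; the robot and the scene stay as the last script left them, time stands still between calls to the robot, and variables do not carry over. Pictures are saved under pics/ and viewed, at most 10 in all, crops included, and the job is handed in when it is done.

```bash
ls; mkdir -p pics; python3 - <<'E'
from bench import manip
import cv2, numpy as np
for c in("top","side"):
    p,d=manip.grab_frame(c); cv2.imwrite(f"pics/{c}0.png",p[:,:,::-1]); np.save(f"{c}_d.npy",d)
    k=manip.get_calibration(c); print(c,k)
    for n in("plate_top","infeed_mid","jar_mid","eye_tare_top","eye_print_top","full_a","hive_tool"):
        print(n,[(np.round(r["at"],3).tolist(),round(r["confidence"],2)) for r in manip.look_for(c,n)])
print(manip.current_time())
E
```

```text
pics
top {'camera_matrix': array([[494.57216176,   0.        , 325.00650696],
       [  0.        , 494.57216176, 195.86444408],
       [  0.        ,   0.        ,   1.        ]]), 'k1': -0.04997234204167625, 'R': array([[ 0.00719431, -0.99992528,  0.00988319],
       [-0.99732705, -0.00789358, -0.0726392 ],
       [ 0.07271179, -0.00933418, -0.99730931]]), 't': array([-0.0328076 ,  0.5313224 ,  1.15524669])}
plate_top [([0.601, 0.084, 0.061], 0.8)]
infeed_mid [([0.599, 0.078, 0.062], 0.71)]
jar_mid [([0.638, -0.217, 0.027], 0.83), ([0.648, 0.145, 0.085], 0.72), ([0.438, 0.228, 0.023], 0.72), ([0.453, 0.33, 0.029], 0.72)]
eye_tare_top [([0.449, -0.089, 0.055], 0.65)]
eye_print_top [([0.475, 0.079, 0.056], 0.48)]
full_a [([0.562, -0.359, 0.078], 0.61), ([0.687, -0.373, 0.077], 0.61), ([0.462, -0.371, 0.073], 0.58)]
hive_tool [([0.343, 0.294, 0.003], 0.92)]
side {'camera_matrix': array([[368.3763612 ,   0.        , 317.50553301],
       [  0.        , 368.3763612 , 201.60117735],
       [  0.        ,   0.        ,   1.        ]]), 'k1': -0.07562888382964501, 'R': array([[ 0.98160551, -0.19053254,  0.01216411],
       [-0.12301759, -0.679926  , -0.72288817],
       [ 0.14600441,  0.70809461, -0.69085797]]), 't': array([-0.50080248,  0.13263937,  0.90103003])}
plate_top [([0.588, 0.003, 0.059], 0.57)]
infeed_mid [([0.584, -0.001, 0.058], 0.87)]
jar_mid [([0.637, -0.231, 0.048], 0.9), ([0.64, 0.124, 0.114], 0.79), ([0.439, 0.199, 0.049], 0.74), ([0.447, 0.31, 0.055], 0.72)]
eye_tare_top [([0.449, -0.093, 0.055], 0.7)]
eye_print_top []
full_a [([0.461, -0.391, 0.074], 0.73), ([0.686, -0.391, 0.074], 0.71), ([0.553, -0.382, 0.076], 0.66)]
hive_tool [([0.336, 0.281, 0.003], 0.59)]
0.8
```

View pics/top0.png

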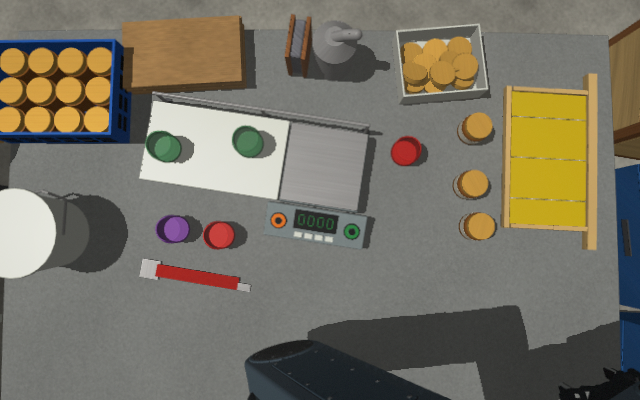

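View pics/side0.png

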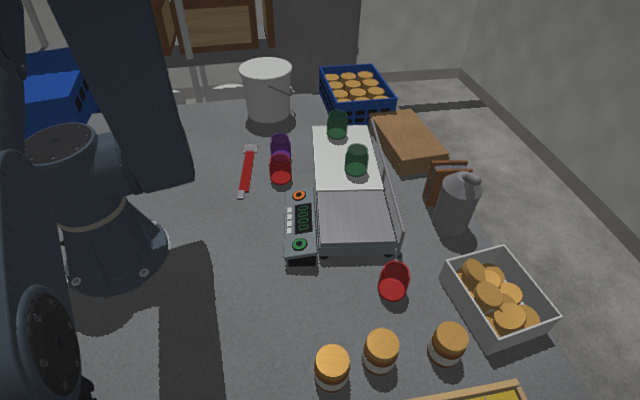

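Top view: the nearer green jar is at about (248,142) and the waiting one at (165,147). The plate is around (325,165), the green eye at (352,231) and the orange one at (278,220). The side view agrees: green eye (299,243), orange (299,196), jar (356,160). The look-alike jars are red and purple. Next I measure the plate frame and the jar.

```bash
cat > h.py <<'E'
from bench import manip
import cv2, numpy as np
from scipy.optimize import least_squares
def cloud(c,d):
    k=manip.get_calibration(c); K=k["camera_matrix"]; v,u=np.mgrid[:400,:640]
    n=cv2.undistortPoints(np.stack([u,v],-1).reshape(-1,1,2).astype(float),K,np.array([k["k1"],0,0,0])).reshape(400,640,2)
    P=np.dstack([n,np.ones((400,640))])*d[...,None]
    return (P-k["t"])@k["R"]          # R^T (P-t)
def masks(p):
    h=cv2.cvtColor(p,cv2.COLOR_RGB2HSV).astype(int); H,S,V=h[...,0],h[...,1],h[...,2]
    return dict(green=(H>50)&(H<90)&(S>80), orange=(H>5)&(H<22)&(S>150)&(V>120), white=(S<40)&(V>190))
def circ(xy,r=.033):
    f=least_squares(lambda c:np.hypot(*(xy-c).T)-r,xy.mean(0),loss="soft_l1",f_scale=.002); return f.x
E
cat > m.py <<'E'
from h import *
eye={};jar={}
for c in("top","side"):
    p=cv2.imread(f"pics/{c}0.png")[:,:,::-1]; d=np.load(f"{c}_d.npy"); X=cloud(c,d); m=masks(np.ascontiguousarray(p))
    near=lambda x,y,r:np.hypot(X[...,0]-x,X[...,1]-y)<r
    for n,k,xy in(("tare","green",(.449,-.089)),("print","orange",(.475,.079))):
        q=X[m[k]&near(*xy,.03)]; print(c,n,len(q),q.mean(0).round(4), ((q.max(0)+q.min(0))/2).round(4))
    for n,xy in(("jar",(.645,.135)),("next",(.63,.31))):
        q=X[m["green"]&near(*xy,.07)&(X[...,2]>.068)]; lo=q[q[:,2]<.115]; hi=q[q[:,2]>.128]
        print(c,n,len(q),q.min(0).round(3),q.max(0).round(3)); 
        if len(hi)>5: print("  rim bbox mid",((hi.max(0)+hi.min(0))/2).round(4),len(hi),"fit",circ(hi[:,:2],.0275).round(4))
        if len(lo)>5: print("  side",len(lo),circ(lo[:,:2]).round(4))
    w=m["white"]&near(.62,.24,.26)&(abs(X[...,2]-.06)<.012)
    w=cv2.morphologyEx(w.astype(np.uint8),cv2.MORPH_OPEN,np.ones((3,3)))>0
    r=cv2.minAreaRect((X[w][:,:2]*1000).astype(np.float32)); print(c,"board",r,X[w][:,2].mean())
E
python3 m.py
```

```text
top tare 139 [ 0.448  -0.089   0.0552] [ 0.4486 -0.0889  0.0532]
top print 136 [0.4725 0.0788 0.0556] [0.4726 0.079  0.054 ]
top jar 335 [0.615 0.114 0.068] [0.676 0.178 0.141]
  rim bbox mid [0.6471 0.1462 0.1346] 93 fit [0.648  0.1461]
  side 162 [0.6503 0.1395]
top next 460 [0.602 0.303 0.068] [0.665 0.364 0.141]
  rim bbox mid [0.6341 0.3352 0.1346] 124 fit [0.6343 0.3356]
  side 217 [0.6342 0.3365]
top board ((635.3560791015625, 229.8778839111328), (322.25323486328125, 184.2972869873047), 81.69593048095703) 0.06049408696222197
side tare 107 [ 0.448  -0.0905  0.0545] [ 0.4486 -0.0941  0.0342]
side print 53 [0.4727 0.0777 0.0559] [0.4728 0.0782 0.0563]
side jar 418 [0.616 0.112 0.068] [0.673 0.153 0.137]
  rim bbox mid [0.6437 0.1308 0.133 ] 47 fit [0.648  0.1462]
  side 272 [0.6487 0.1477]
side next 474 [0.605 0.3   0.068] [0.667 0.371 0.14 ]
  rim bbox mid [0.6358 0.3356 0.1341] 93 fit [0.636  0.3346]
  side 267 [0.6364 0.337 ]
side board ((530.5430297851562, 94.50210571289062), (23.42037010192871, 13.62985610961914), 79.15833282470703) 0.06026484156991025
```

The frame is consistent: board and eyes both give a yaw of 8.3° and agree on the plate centre at about (0.598, -0.025). The jar sits at plate (25, 176) mm and the next one at (-16, 361) mm. I'll push straight along plate -y, with the two part-open fingers as a cradle.

```bash
cat >> h.py <<'E'
a=np.deg2rad(8.3); yp=np.array([np.sin(a),np.cos(a),0]); xp=np.array([np.cos(a),-np.sin(a),0]); C=np.array([.5982,-.0248,0])
W=lambda x,y,z:C+x*xp+y*yp+np.array([0,0,z])
def rot(y): z=np.array([0,0,-1.]); return np.column_stack([np.cross(y,z),y,z])
E
python3 - <<'E'
from h import *
q0=manip.current_qpos(); p=W(.0246,.240,.23)
R=min((rot(xp),rot(-xp)),key=lambda R:(lambda q:9 if q is None else abs(q[5]))(manip.inverse_kinematics(p,R)))
print(manip.inverse_kinematics(p,R).round(2)); np.save("R.npy",R)
manip.set_gripper(.53); manip.move_ptp(p,R); print(manip.current_time(),manip.current_ee_pos())
f0=manip.current_force()
manip.move_l(W(.0246,.236,.073),max_speed=.12)
print(manip.current_time(),manip.current_ee_pos().round(4),manip.current_force()-f0,manip.current_grip_width())
for c in("top","side"):
    im,d=manip.grab_frame(c); cv2.imwrite(f"pics/{c}1.png",im[:,:,::-1])
a=cv2.imread("pics/side1.png")[60:300,200:480]; cv2.imwrite("pics/side1c.png",cv2.resize(a,None,fx=2,fy=2))
E
```

```text
[ 0.24  0.61  1.25 -0.    1.28  0.39]
4.3667 [0.65740973 0.20834632 0.23004516]
5.825 [0.657  0.2053 0.0738] [ 0.96872317  0.50110497 -1.05898642] 0.5316030525348308
```

View pics/side1c.png

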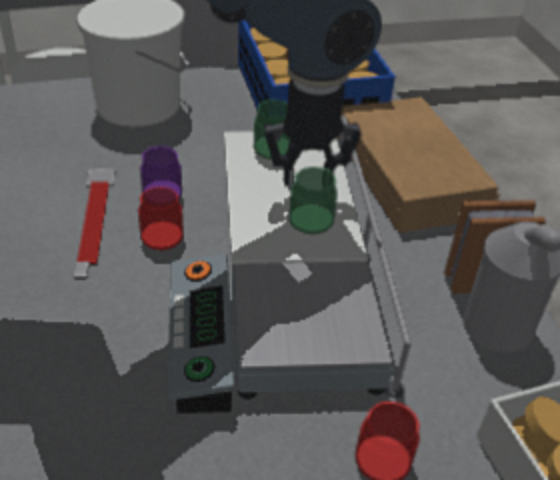

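The hand is behind the jar (crop 313,200) with its fingers either side of the centre, clear of the rail and the rear jar. Now the push.

```bash
python3 - <<'E'
from h import *
f0=manip.current_force()
manip.move_l(W(.0246,.212,.073),max_speed=.04); print((manip.current_force()-f0).round(2))
manip.move_l(W(.0246,.12,.073),max_speed=.05); print((manip.current_force()-f0).round(2))
manip.move_l(W(.0246,.038,.073),max_speed=.05)
print(manip.current_time(),manip.current_ee_pos().round(4),(manip.current_force()-f0).round(2))
manip.move_l(W(.0246,.085,.073),max_speed=.06)
manip.move_l(W(.0246,.10,.23),max_speed=.2)
for c in("top","side"):
    p,d=manip.grab_frame(c); cv2.imwrite(f"pics/{c}2.png",p[:,:,::-1]); X=cloud(c,d); m=masks(p)
    print(c,[np.round(r["at"],3).tolist() for r in manip.look_for(c,"jar_mid")])
    q=X[m["green"]&(np.hypot(X[...,0]-.622,X[...,1]+.028)<.09)&(X[...,2]>.068)]
    for s,r in((q[q[:,2]>.128],.0275),(q[q[:,2]<.115],.033)):
        if len(s)>5: k=np.r_[circ(s[:,:2],r),0]-C; print(len(s),"plate xy",k@xp,k@yp,q[:,2].max())
print(manip.current_time())
a=cv2.imread("pics/side2.png")[60:300,200:480]; cv2.imwrite("pics/side2c.png",cv2.resize(a,None,fx=2,fy=2))
E
```

```text
[-0.    0.7   0.41]
[0.45 2.04 3.77]
10.4583 [0.628  0.0093 0.073 ] [0.51 2.55 4.22]
top [[0.622, -0.024, 0.071], [0.455, 0.331, 0.029], [0.639, -0.222, 0.026]]
121 plate xy 0.024689381866885227 0.0047928659073995065 0.14109571434521198
180 plate xy 0.022726851597201843 0.0018818962105211735 0.14109571434521198
side [[0.634, -0.236, 0.05], [0.619, -0.044, 0.109], [0.449, 0.31, 0.057], [0.439, 0.198, 0.053]]
78 plate xy 0.02472278716699233 0.005574319796265617 0.13720928579181216
347 plate xy 0.024785641591825815 0.006440078196386454 0.13720928579181216
12.5333
```

View pics/side2c.png

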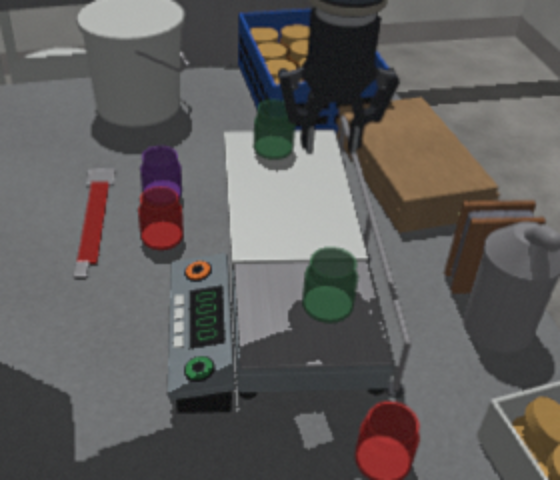

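The jar stands upright at plate (25, 5) mm, wholly on the plate. Next is the tare eye.

```bash
python3 - <<'E'
from h import *
R=np.load("R.npy"); e=np.array([.4483,-.0895,.056])-.003*xp
manip.set_gripper(0.0)
manip.move_ptp(e+[0,0,.17],R)
manip.move_l(e+[0,0,.034],max_speed=.1); t=manip.current_time()
p,d=manip.grab_frame("side"); cv2.imwrite("pics/side3.png",p[:,:,::-1])
manip.dwell(2.6); print(t,manip.current_time(),manip.current_ee_pos().round(4),manip.current_force().round(2))
p,d=manip.grab_frame("side"); a=p[60:300,200:480,::-1]; cv2.imwrite("pics/side3c.png",cv2.resize(a,None,fx=2,fy=2))
E
```

```text
15.525 18.175 [ 0.4453 -0.0891  0.09  ] [0.5  0.47 0.15]
```

View pics/side3c.png

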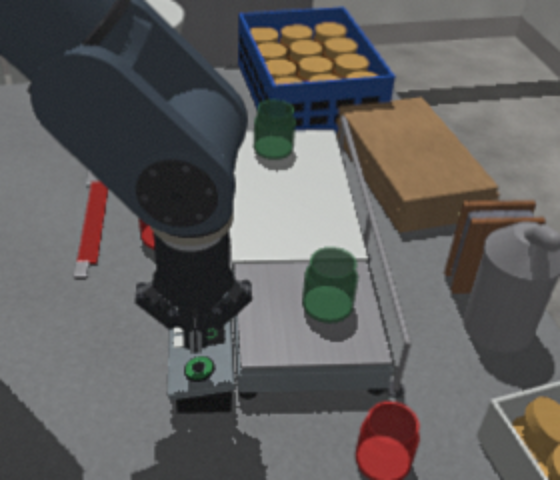

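The shut fingertips (crop 195,348) hover just above the green eye (200,368) and touch nothing. The hold was 2.65 s, so I'll retreat straight up and away.

```bash
python3 - <<'E'
from h import *
p=manip.current_ee_pos(); k=manip.get_calibration("side")
for X in(p,np.array([.4483,-.0895,.056])):
    r=cv2.projectPoints(X.reshape(1,3),cv2.Rodrigues(k["R"])[0],k["t"],k["camera_matrix"],np.array([k["k1"],0,0,0]))[0].ravel(); print("crop px",(r-[200,60])*2)
manip.move_l(p+[0,0,.19],max_speed=.15)
manip.move_j([-1.351,.351,1.652,0,1.139,-.085])
print(manip.current_time(),manip.current_ee_pos().round(3))
im=[]
for c in("top","side"): f,d=manip.grab_frame(c); cv2.imwrite(f"pics/{c}4.png",f[:,:,::-1]); im.append(f[:,:,::-1])
cv2.imwrite("pics/end.png",np.vstack([cv2.resize(im[0][80:270,100:520],None,fx=1.5,fy=1.5),cv2.resize(im[1][90:290,200:480],(630,300))]))
E
```

```text
crop px [195.07653877 347.44348038]
crop px [198.3915668  366.51458951]
21.525 [ 0.166 -0.524  0.231]
```

View pics/end.png

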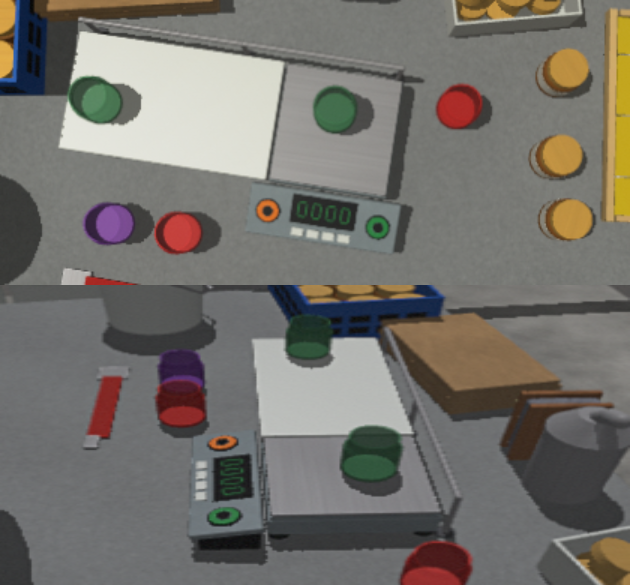

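The picture shows the jar wholly on the plate (top crop 335,108), nothing else moved, and the hand well away. Both projected points match the picture, so the fingertip was over the green eye.

```bash
python3 -c "
from bench import manip
print(manip.sign_off())"
```

```text
the job is handed in; nothing more can be done
None
```

The job is handed in: the jar stands wholly on the weighing plate, the fingertip was held about 34 mm above the green eye for 2.6 s, and the hand is back at its start position with nothing else visibly moved; the simulator gave no verdict, and I could not confirm the tare itself because the display read 0000 afterwards and I had not noted it before.

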